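Mount the inspection lamp on its base and bring it up to brightness

TASK

Take the inspection lamp out of the parking rack, lower its rod gently (do not drop it) into the post holder on the lamp base and push it fully home so that the holder's side spring plunger rides over the rod and snaps into its groove. Then turn only the small inner knob of the base's double dial until its pointer meets the raised mark, without dragging the big ring under it. Let go, and leave the hanger rod and everything else on the counter where it stands.

Things in the scene. Friction and masses are not known exactly. Their poses are not given: they have to be found in the camera images.
- lamp_mid (a point): Middle of the loose inspection lamp's upright steel rod (18 mm in diameter, 213 mm long, lamp about 0.42 kg), on its axis, 106.5 mm above its foot; z up along it. Starts upright, loose, in either rack well. Its top 50 mm is a darker grip, 19 mm in diameter with nothing round it: hold it there, from above. Foot: a cone, 12 mm across at the tip, full width 5 mm up.
- rack: White parking rack fixed to the counter, 180 x 70 x 50 mm (x, y, z); origin at the centre of its underside. Two round wells, 20 mm wide and 42 mm deep (well floor 8 mm above the counter), at x = +55 and -55 mm, y = 0. One holds the lamp, the other the hanger rod.
- holder_mouth (a point): Centre of the mouth of the post holder, an upright aluminium block (46 x 46 x 55 mm) on the left (+y) end of the lamp base; top of the block, 95 mm above the counter. Its round bore, 19.5 mm wide with a 2 mm bevel, goes straight down 55 mm to a flat floor; fully home, lamp_mid is 51.5 mm above this point. The lamp may go in turned any way about its rod. Axes: the lamp base's.
- plunger (a joint): Spring plunger on the far (+x) side of the holder, 24 mm above the bore's floor: how far it is pushed back, m. 0 = sprung in, its round nose (radius 8 mm) 4 mm into the bore; about 0.0015 to 0.0035 while the rod rides past it; back near 0 once it drops into the rod's groove. The spring presses with 2.4 N at 0, 5 N at 0.003; pushing the rod past takes 5 to 12 N.
- lamp_base: Grey lamp base fixed to the counter, 110 x 270 x 40 mm (x, y, z), origin at the centre of its underside. On its top: the post holder at y = +85 mm, the double dial at y = -85 mm, x = 0.
- knob_top (a point): Centre of the top face of the double dial's small inner knob, on the common axis, 91.5 mm above the counter. A plain aluminium cylinder 24 mm in diameter, standing 34 mm up from the flat top of the big ring (ring top 57.5 mm above the counter); a pointer nub reaches 20 mm from the axis in its lowest 6 mm, and a dark line on its top points the same way.
- dial_knob (a joint): Angle of the inner knob in rad, growing clockwise seen from above, 0 to 2.6 between stops. At 1.5 its pointer meets the raised mark; it starts at 0.2 to 0.6. Turns stiffly (0.04 N m) and stays where it is left.
- dial_mark (a point): The raised mark, a steel ridge 14 mm long and 4 mm wide on the base's top just outside the big ring, on the far (+x) side of the dial's axis.
- dial_ring (a joint): Angle of the big black ribbed ring under the knob, in rad, clockwise from above; it turns easily and must stay as it was found.
- ring_mark (a point): White line on the rim of the big ring (60 mm in diameter, 16 mm tall), 28 mm from the axis.
- hanger_mid (a point): Middle of the hanger rod, a bystander in the other rack well (its top 180 mm above the counter): same 18 mm steel rod but 165 mm long, with a thin wire cross-bar with turned-up ends (68 mm wide) at its top, no lamp head; this point is 82.5 mm above its foot.
- vial: Small glass vial, 22 mm in diameter, 40 mm tall, standing on the lamp base between holder and dial; bystander. Origin under its centre.
- bottle_a: Clear infusion bottle, 66 mm in diameter, 130 mm tall, beyond the lamp base; bystander. Origin under its centre.
- bottle_b: Amber bottle, 54 mm in diameter, 120 mm tall, beyond the lamp base; bystander. Origin under its centre.
- dish: Shallow steel bowl, 110 mm across, 35 mm high, on the robot's side; bystander. Origin under its centre.
- cup: White pill cup, 44 mm across, 30 mm high, on the robot's side; bystander. Origin under its centre.
- tape: Roll of paper tape lying flat, 70 mm across, 25 mm high; bystander. Origin under its centre.
- lamp: The same lamp; origin at the centre of its foot, z up along the rod, x towards the lamp head. 120 to 150 mm above the foot a white round head (42 mm across) stands out on the +x side, reaching 65 mm from the rod's axis, and a small white box on the -x side, reaching 33 mm. A V-sided groove, 11 mm across at its bottom, runs round the rod 24 mm above the foot.

How it is judged:
On the way, in this order (a step that is already met when the one before it is completed fails the run):
1. the lamp is lifted clear of the rack (height (world z) of lamp_mid above 0.17 m), for 0.1 s.
2. the rod slides down the holder with the plunger pushed back, riding on it (horizontal distance between lamp_mid and holder_mouth below 0.01 m and angle between lamp_mid's own z axis and vertical below 0.1 rad and z of lamp_mid in the frame of holder_mouth between 0.0545 and 0.085 m and value of joint plunger above 0.0012 m), for 0.04 s.
3. the rod is fully home and the plunger has dropped into its groove (horizontal distance between lamp_mid and holder_mouth below 0.006 m and angle between lamp_mid's own z axis and vertical below 0.06 rad and z of lamp_mid in the frame of holder_mouth between 0.049 and 0.0545 m and value of joint plunger below 0.0013 m), for 0.2 s.
4. the inner knob's pointer stands at the mark (value of joint dial_knob between 1.32 and 1.68 rad), for 0.2 s.
At the end, for the whole second after the job is handed in: Lamp rod upright in the holder, let go and still, fully home (within 3 mm of the floor), plunger sprung into its groove (pushed back under 1.3 mm); inner knob's pointer at the raised mark (within 0.18 rad); big ring where it was (within 4 mm at its rim) (all of step 3 and all of step 4 and not (distance of ring_mark from where it was at the start of the episode above 0.004 m) and linear speed of lamp below 0.02 m/s); the robot touches nothing.
It fails at once if the lamp is dropped or rammed into the holder (faster than 0.3 m/s while in it) (horizontal distance between lamp_mid and holder_mouth below 0.02 m and z of lamp_mid in the frame of holder_mouth below 0.105 m and linear speed of lamp above 0.3 m/s).
It fails at once if the big ring is dragged round (its rim moves more than 4 mm) (distance of ring_mark from where it was at the start of the episode above 0.004 m).
It fails at once if a bystander is disturbed (moved more than 30 mm, or tipped over) (distance of any of hanger_mid, vial, bottle_a, bottle_b, dish, cup, tape from where it was at the start of the episode above 0.03 m or angle between any of hanger_mid, vial, bottle_a, bottle_b, dish, cup, tape's own z axis and vertical above 0.6 rad).
It also fails if it takes over 61 s, if anything falls off the work surface, if the arm or the gripper's body presses on something with over 40 N, if the wrist force passes 120 N, or if a joint passes its speed limit or range.

ROBOT

A 7-joint arm with a two-finger parallel gripper is mounted at the origin on the work surface. World frame = base frame: x ahead of the robot, y to its left, z up, the work surface at z = 0. Lengths are in m, angles in rad, forces in N, time in s.
With the tool pointing down it reaches from about 0.425 to 0.925 m from the base axis. Payload 6.8 kg.
Tool frame: the origin (TCP) lies at the very end of the fingers, on their centre line; the grasp point (between the pads) lies 19 mm behind it; z points along the fingers, y is the direction in which the jaws open and shut (so a half turn about z gives the same grasp; the last joint's range is limited). The gripper opens to 88 mm and grips with 3 to 60 N. Pads are 20 mm wide; open, the fingers measure 115 mm over their backs; the gripper's body (75 mm by 178 mm) begins 61 mm behind the grasp point.
Start: joints at [1.072, 0.477, 0.022, 1.555, -0.011, 1.109, -0.083], TCP at [0.257, -0.624, 0.223] pointing down, gripper open.
Joint ranges: [-2.96, 2.96], [-0.34, 2.1], [-1.41, 1.46], [0.24, 2.44], [-1.37, 4.51], [0.17, 1.92], [-2.96, 2.96]. Speed limits (rad/s): [2.39, 2.39, 3.14, 3.14, 3.14, 3.14, 3.14].

INTERFACE

Orientations are given as a 3x3 rotation matrix whose columns are the frame's x, y, z axes.
In Python, from cell import robot gives the robot as it stands. The module is installed in compiled form; this text tells all that it offers.
- The arm moves only by the tool step_arm, never from a script. Its argument "steps" is a list of rows, each an object with "delta_pos": the shift along the tool's x, y, z in mm, a list of three; "yaw": the turn about the tool's z in rad. In form: [{"delta_pos": [tx, ty, tz], "yaw": yaw}, ...]. A call has 1 to 5 rows; each row is the pose to reach, as a shift and turn from the pose commanded when the call began, along the tool's axes at that moment; what a row does not reach only later rows make up. A row lasts 1/8 s, in which the tool goes at most 62.5 mm and 10.7 degrees, less where a joint would pass 70% of its speed; a pose out of reach is approached as far as the arm can. A call with a gripper value outside its range is refused whole. "gripper" is the opening, from 0 (shut) to 1 (fully open), set as the call begins (left out, the last holds). The fingers move at their own pace and stop on an object; "squeeze" is the grip in N (left out, the last holds). Time passes only in rows, so rows that repeat a pose let the fingers close. It gives the time, the measured TCP pose, the force and the opening at its end, in the units of the state.
- robot.observe(): the state, without advancing time (a new reading comes with each control period).
- robot.read_camera(name): name is "scene" or "side" or "wrist"; returns (picture, depth): 400x640x3 uint8, blue, green, red; 400x640 float32, m along the optical axis (not along the pixel's ray), 0 where there is no reading.
- robot.camera_info(name): a dict with "fx", "fy", "cx", "cy" (pixels), "k1" (the pictures are not rectified: a ray, as slopes to the right and down, at radius r is drawn at 1 + k1 r^2 times it, then the intrinsics apply), "pose" (4x4, takes a point from camera to world coordinates). Camera axes: x right, y down, z forward; pixel columns grow to the right and rows downward; lengths in m; the calibration is good to about 2 mm. A picture is of the moment at which its call begins: read the wrist's pose just before it. camera_info takes no time and is no camera call; for the wrist camera it gives the pose at the moment of the call.
- robot.close_job(): hands the job in, once; it reports no verdict.
The state is a dict: "time_s": time; "q": joint angles; "joint_vel": joint speeds; "joint_torque": joint torques, N m; "eef_pos": TCP position; "tcp_rot": TCP orientation; "force": force on the tool from outside, world axes, zero at the start; "torque": the same for the moment, N m; "finger_gap": finger opening in m.
Only numpy, scipy, OpenCV 4.12 (cv2) and the standard library are available. Lean on these libraries where they do the work, as an engineer would, in place of code of your own. Each camera call takes 0.05 s, during which the arm holds its last target. There are 200 camera calls.

## Working session

There is one attempt and no reset: what is moved stays moved. The work goes in short steps, Python scripts to look and compute and a tool call to move; the robot and the scene stay as the last step left them, time stands still between calls to the robot, and variables do not carry over. Pictures are saved under pics/ and viewed, about 8 in all and at most 12, crops included, and the job is handed in when it is done.

Besides the shell and the picture viewer there is one more tool, called after ">>>" as a command line: name --argument value ..., lists and objects as JSON in quotes. step_arm: Moves the arm, as the interface text tells. Its arguments: {"type":"object","properties":{"steps":{"type":"array"},"gripper":{"type":"number"},"squeeze":{"type":"number"}},"required":["steps"]}

```bash
mkdir -p pics; cat > h.py <<'E'
import numpy as np, cv2
from cell import robot
def grab(n):
    i=robot.camera_info(n); p,d=robot.read_camera(n); return i,p,d
def norm(i,uv):
    K=np.array([[i['fx'],0,i['cx']],[0,i['fy'],i['cy']],[0,0,1]])
    return cv2.undistortPoints(np.array(uv,float).reshape(-1,1,2),K,np.array([i['k1'],0,0,0.]))[:,0]
def ray(i,uv):
    n=norm(i,uv); P=np.array(i['pose']); d=np.c_[n,np.ones(len(n))]@P[:3,:3].T
    return P[:3,3],d
def onz(i,uv,z):
    o,d=ray(i,uv); return o+d*((z-o[2])/d[:,2])[:,None]
def proj(i,X):
    P=np.linalg.inv(np.array(i['pose'])); K=np.array([[i['fx'],0,i['cx']],[0,i['fy'],i['cy']],[0,0,1]])
    return cv2.projectPoints(np.array(X,float).reshape(-1,1,3),cv2.Rodrigues(P[:3,:3])[0],P[:3,3],K,np.array([i['k1'],0,0,0.]))[0][:,0]
def cloud(i,d):
    v,u=np.mgrid[:400,:640]; n=norm(i,np.c_[u.ravel(),v.ravel()]); z=d.ravel()
    P=np.array(i['pose']); return ((np.c_[n,np.ones(len(n))]*z[:,None])@P[:3,:3].T+P[:3,3]).reshape(400,640,3)
E
python3 - <<'E'
from h import *
s=robot.observe(); print(s['time_s'],s['eef_pos'],np.round(s['tcp_rot'],3).tolist(),s['finger_gap'])
for n in('scene','side','wrist'):
    i,p,d=grab(n); cv2.imwrite(f'pics/{n}0.png',p); np.savez(f'{n}0.npz',p=p,d=d,**i)
    print(n,i['fx'],i['k1'],np.round(i['pose'],3).tolist())
E
```

```text
0.0 [ 0.25690166 -0.62355906  0.22169853] [[0.925, 0.381, -0.001], [0.381, -0.925, 0.002], [-0.0, -0.002, -1.0]] 0.08766921572562404
scene 362.7974307417716 -0.0128529346407611 [[-0.105, 0.786, -0.609, 0.969], [0.994, 0.093, -0.051, 0.066], [0.016, -0.611, -0.791, 0.678], [0.0, 0.0, 0.0, 1.0]]
side 462.1146568307395 -0.03550243587405426 [[-0.999, -0.033, 0.032, 0.521], [-0.045, 0.532, -0.845, 0.878], [0.01, -0.846, -0.533, 0.653], [0.0, 0.0, 0.0, 1.0]]
wrist 276.9016645470559 -0.023442269597838062 [[0.38, -0.888, -0.258, 0.327], [-0.925, -0.366, -0.104, -0.594], [-0.002, 0.278, -0.961, 0.384], [0.0, 0.0, 0.0, 1.0]]
```

View pics/scene0.png

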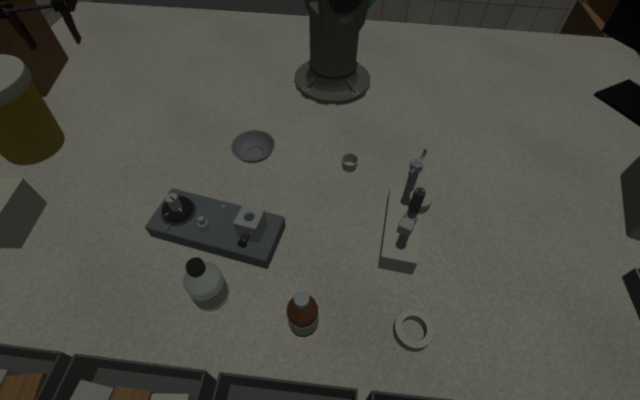

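View pics/side0.png

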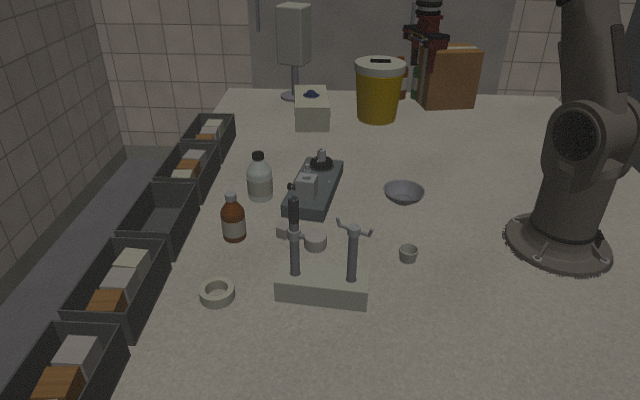

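The scene picture shows the base at (215,228), with the dial at (178,207) and the holder at (250,218). The rack is at (400,230), with the lamp's dark grip at (418,200) and the hanger at (412,175). In the side view the lamp is at (294,235), with its head towards (316,243), and the hanger is at (353,250).

```bash
cat > loc.py <<'E'
from h import *
C=[]
for n in('scene','side'):
    z=dict(np.load(n+'0.npz')); c=cloud(z,z['d']); c[z['d']==0]=np.nan
    C.append(c)
    bgr=z['p'].astype(int)
    for nm,uvs,zz in [('scene',dict(holder=(250,217),dial=(176,200),griptop=(420,190),hang=(418,158),rackc=(385,262),vial=(201,218)),0),('side',dict(grip=(294,200),hang=(353,228),dial=(322,152),holder=(307,178)),0)]:
        if nm==n:
            for k,(u,v) in uvs.items():
                print(n,k,np.round(c[v,u],3))
def band(c,lo,hi,box):
    m=(c[...,2]>lo)&(c[...,2]<hi)&(c[...,0]>box[0])&(c[...,0]<box[1])&(c[...,1]>box[2])&(c[...,1]<box[3]); return c[m]
if __name__=='__main__':
    for nm,c in zip(('scene','side'),C):
        for lo,hi in((.03,.043),(.043,.055),(.055,.07),(.085,.1),(.105,.14),(.14,.17),(.17,.24)):
            p=band(c,lo,hi,(.35,.95,-.5,.4))
            g=np.round(p[:,:2]/.02).astype(int); 
            if not len(g): continue
            im=np.zeros((40,60),np.uint8); 
            im[np.clip(((p[:,0]-.3)/.02).astype(int),0,39),np.clip(((p[:,1]+.6)/.02).astype(int),0,59)]=255
            nn,l,st,ce=cv2.connectedComponentsWithStats(im)
            for k in range(1,nn):
                sel=l[np.clip(((p[:,0]-.3)/.02).astype(int),0,39),np.clip(((p[:,1]+.6)/.02).astype(int),0,59)]==k
                if sel.sum()<8: continue
                q=p[sel]; r=cv2.minAreaRect(q[:,:2].astype(np.float32)*1000)
                print(nm,lo,hi,sel.sum(),np.round(np.median(q,0),3),np.round(r[0]),np.round(r[1]),round(r[2],1))
E
python3 loc.py
```

```text
scene holder [ 0.582 -0.112  0.075]
scene dial [ 0.567 -0.266  0.087]
scene griptop [0.593 0.19  0.221]
scene hang [0.476 0.203 0.174]
scene rackc [0.628 0.162 0.031]
scene vial [ 0.599 -0.205  0.081]
side grip [0.594 0.196 0.221]
side hang [0.489 0.209 0.174]
side dial [ 0.562 -0.264  0.088]
side holder [ 0.594 -0.121  0.086]
scene 0.03 0.043 81 [ 0.382 -0.172  0.034] [ 374. -168.] [ 45. 103.] 0.6
scene 0.03 0.043 8 [0.368 0.074 0.03 ] [367.  78.] [21. 41.] 20.6
scene 0.03 0.043 157 [0.628 0.177 0.037] [540. 195.] [ 70. 183.] 83.9
scene 0.03 0.043 4034 [ 0.596 -0.189  0.039] [ 578. -193.] [269. 111.] 79.8
scene 0.03 0.043 109 [ 0.746 -0.144  0.037] [ 736. -151.] [25. 63.] 43.0
scene 0.03 0.043 63 [0.777 0.022 0.037] [771.  19.] [18. 51.] 11.1
scene 0.03 0.043 80 [ 0.868 -0.426  0.037] [ 883. -428.] [104.  32.] 88.4
scene 0.03 0.043 569 [ 0.869 -0.115  0.037] [872. -78.] [ 48. 493.] 5.0
scene 0.043 0.055 1699 [0.573 0.183 0.05 ] [540. 195.] [ 70. 182.] 83.8
scene 0.043 0.055 149 [ 0.585 -0.263  0.05 ] [ 572. -271.] [64. 62.] 26.7
scene 0.043 0.055 79 [ 0.612 -0.092  0.049] [ 605. -10
[... 3481 characters left out ...]
 595. -110.] [52. 48.] 81.2
side 0.085 0.1 56 [0.595 0.197 0.092] [595. 194.] [18. 10.] 10.6
side 0.085 0.1 157 [ 0.717 -0.146  0.092] [ 719. -153.] [54. 38.] 14.5
side 0.085 0.1 128 [0.752 0.028 0.091] [753.  25.] [40. 26.] 18.7
side 0.105 0.14 145 [0.487 0.209 0.124] [487. 207.] [18. 11.] 0.8
side 0.105 0.14 244 [0.592 0.199 0.133] [585. 205.] [27. 98.] 69.3
side 0.105 0.14 147 [ 0.721 -0.156  0.122] [ 722. -161.] [29. 28.] 44.5
side 0.105 0.14 117 [0.754 0.023 0.118] [754.  17.] [24. 28.] 2.8
side 0.14 0.17 958 [0.562 0.205 0.156] [545. 207.] [ 50. 174.] 79.3
side 0.17 0.24 139 [0.487 0.203 0.173] [488. 202.] [24. 70.] 45.8
side 0.17 0.24 294 [0.596 0.197 0.201] [596. 192.] [18. 19.] 41.2
```

```bash
python3 - <<'E'
import cv2,numpy as np
s=cv2.imread('pics/scene0.png'); d=cv2.imread('pics/side0.png')
a=cv2.resize(s[140:285,140:300],(640,580),interpolation=cv2.INTER_CUBIC)
a=cv2.convertScaleAbs(a,alpha=2,beta=20); cv2.imwrite('pics/base_crop.png',a)
E
```

```text
(no output)
```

View pics/base_crop.png

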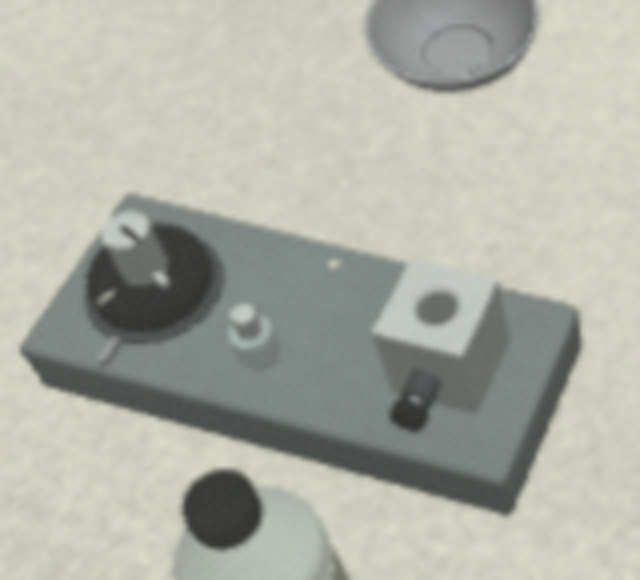

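```bash
cat >> h.py <<'E'
def go(x,y,z,psi=None):
    """delta in tool mm & yaw to world target (m), tool-x azimuth psi deg"""
    s=robot.observe(); R=np.array(s['tcp_rot']); d=R.T@(np.array([x,y,z])-s['eef_pos'])*1000
    p0=np.degrees(np.arctan2(R[1,0],R[0,0])); yaw=0 if psi is None else np.radians((p0-psi+180)%360-180)
    print('t',round(s['time_s'],2),'pos',np.round(s['eef_pos'],4),'psi',round(p0,2),'F',np.round(s['force'],1),'gap',round(s['finger_gap'],4),'q',np.round(s['q'],2),'-> delta',np.round(d,1),'yaw',round(yaw,3))
E
python3 -c "
from h import *
go(.523,-.215,.22)"
```

```text
t 0.15 pos [ 0.257  -0.6237  0.222 ] psi 22.4 F [-1.   0.2  0.2] gap 0.0882 q [ 1.07  0.48  0.02  1.56 -0.01  1.11 -0.08] -> delta [ 401.7 -276.5    2.3] yaw 0
```

>>> step_arm --steps '[{"delta_pos":[60,-41,0],"yaw":0},{"delta_pos":[110,-76,0],"yaw":0},{"delta_pos":[160,-110,0],"yaw":0},{"delta_pos":[210,-145,0],"yaw":0},{"delta_pos":[250,-172,0],"yaw":0}]'

```text
time_s: 0.78
eef_pos: [0.4238, -0.3674, 0.2226]
tcp_rot: [[0.924, 0.382, 0.0], [0.382, -0.924, 0.0], [0.0, -0.0, -1.0]]
force: [0.3, -0.1, -0.4]
finger_gap: 0.0878
```

>>> step_arm --steps '[{"delta_pos":[50,-35,0],"yaw":0},{"delta_pos":[100,-70,0],"yaw":0},{"delta_pos":[140,-97,0],"yaw":0},{"delta_pos":[152,-105,0],"yaw":0},{"delta_pos":[152,-105,0],"yaw":0}]'

```text
time_s: 1.4
eef_pos: [0.5233, -0.2146, 0.2224]
tcp_rot: [[0.924, 0.382, -0.001], [0.382, -0.924, -0.0], [-0.001, -0.0, -1.0]]
force: [-0.8, -1.3, 0.4]
finger_gap: 0.0878
```

```bash
python3 - <<'E'
from h import *
go(.523,-.215,.22)
i,p,d=grab('wrist'); np.savez('wrist1.npz',p=p,d=d,**i)
cv2.imwrite('pics/wrist1.png',cv2.convertScaleAbs(p,alpha=1.6,beta=10))
print(proj(i,[[.594,-.11,.095],[.565,-.275,.0915]]))
E
```

```text
t 1.4 pos [ 0.5233 -0.2146  0.2224] psi 22.47 F [-0.8 -1.3  0.4] gap 0.0878 q [ 0.42  0.31 -0.18  1.81  0.06  1.03 -0.96] -> delta [-0.4  0.2  2.4] yaw 0
[[249.76942712  86.36535339]
 [387.12610305 175.32651249]]
```

View pics/wrist1.png

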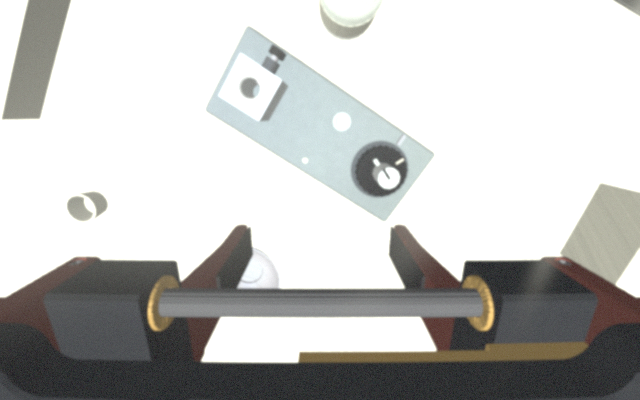

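The wrist picture shows the bore at (250,88), the knob top at (389,178) and the mark at (402,140). I'll refine these centres now.

```bash
cat > fine.py <<'E'
from h import *
def comp(m,u,v,off):
    n,l,st,ce=cv2.connectedComponentsWithStats(m.astype(np.uint8),connectivity=4)
    d=[np.hypot(*(ce[k]-[u,v]))+ (1e3 if st[k,4]<off else 0) for k in range(1,n)]; k=1+int(np.argmin(d)); return l==k,ce[k],st[k]
def bore(i,p,u0,v0,r=45):
    g=cv2.cvtColor(p,cv2.COLOR_BGR2GRAY); u0,v0=int(u0),int(v0); y0=max(0,v0-r); x0=u0-r; w=g[y0:v0+r,x0:u0+r]
    t,_=cv2.threshold(w,0,255,cv2.THRESH_OTSU)
    m,c,st=comp(w>t,u0-x0,v0-y0,300); 
    cs,h=cv2.findContours(m.astype(np.uint8),cv2.RETR_CCOMP,cv2.CHAIN_APPROX_NONE)
    out=max((c for c,hh in zip(cs,h[0]) if hh[3]<0),key=cv2.contourArea); holes=[c for c,hh in zip(cs,h[0]) if hh[3]>=0]
    R=cv2.minAreaRect(out); print('t',t,'block',np.add(R[0],(x0,y0)).round(1),np.round(R[1],1))
    print(' block->',onz(i,np.add(R[0],(x0,y0)),.095).round(4))
    for c in holes:
        if cv2.contourArea(c)>40:
            e=cv2.fitEllipse(c); print(' bore',np.add(e[0],(x0,y0)).round(1),np.round(e[1],1),onz(i,np.add(e[0],(x0,y0)),.095).round(4))
def knob(i,p,u0,v0,r=25):
    g=cv2.cvtColor(p,cv2.COLOR_BGR2GRAY); u0,v0=int(u0),int(v0); w=g[v0-r:v0+r,u0-r:u0+r]
    for t in (110,125,140,155):
        m,c,st=comp(w>t,r,r,60); cs,_=cv2.findContours(m.astype(np.uint8),cv2.RETR_EXTERNAL,cv2.CHAIN_APPROX_NONE)
        c=max(cs,key=cv2.contourArea); (x,y),rr=cv2.minEnclosingCircle(c); q=np.array([x+u0-r,y+v0-r]); print(' knob',t,q.round(1),round(rr,1),onz(i,q,.0915).round(4))
E
python3 - <<'E'
from fine import *
z=dict(np.load('wrist1.npz')); p=z['p']
bore(z,p,250,88); knob(z,p,389,178)
g=cv2.cvtColor(p,cv2.COLOR_BGR2GRAY); print(g[166:192:1,374:404:1])
E
```

```text
t 154.0 block [249.   86.5] [51.6 48.8]
 block-> [[ 0.5936 -0.1093  0.095 ]]
 bore [249.   87.3] [22. 24.] [[ 0.5929 -0.1096  0.095 ]]
 knob 110 [388.1 177.4] 11.4 [[ 0.5634 -0.277   0.0915]]
 knob 125 [388.1 177.2] 11.2 [[ 0.5635 -0.2769  0.0915]]
 knob 140 [388.2 177.4] 10.9 [[ 0.5634 -0.2771  0.0915]]
 knob 155 [388.3 177.8] 10.4 [[ 0.5631 -0.2774  0.0915]]
[[ 70  94 113 119 117 103  98  93  92  90  91  91  98 102 104  99  91  83
   73  61  55  52  50  51  48  50  47  47  48  50]
 [ 79  92  99 103  98  99  96  96  93  91  91 104 119 130 135 134 128 123
  108  94  78  60  49  50  48  47  44  43  46  48]
 [ 88  96 100  98 101  98  97  92  90  87  93 120 148 162 168 167 163 160
  154 142 118  91  67  50  45  45  47  44  47  48]
 [ 94  99 101 100 100  99 100  99  97  83  91 126 161 180 185 187 185 183
  178 172 155 130 100  73  54  47  45  46  46  44]
 [ 98 102 102 101 100 103 110 119 113  92  85 117 156 182 190 189 191 190
  189 186 180 164 139 105  77  54  48  46  47  49]
 [ 97 102 102 103 101 111 126 144 144 119  88 101 140 174 187 193 191 192
  192 191 188 182 168 142 104  69  48 
[... 1813 characters left out ...]
186 187 187 186 186 180
  174 165 147 117  87  61  48  57  81 102 116 125]
 [ 44  44  47  45  44  48  62  84 115 140 160 169 172 174 177 174 171 160
  147 131 108  86  61  52  56  71  93 110 122 129]
 [ 45  44  44  46  45  47  48  59  77 100 119 129 136 140 143 143 135 122
  105  86  72  58  55  58  73  89 108 119 127 127]
 [ 44  50  47  49  45  45  47  46  52  63  76  82  88  95  97  99  93  78
   65  56  52  55  68  80  95 110 120 125 125 127]
 [ 46  48  43  46  43  46  49  41  45  44  52  54  57  57  63  60  60  50
   50  48  53  68  84 101 112 117 121 123 124 124]
 [ 46  46  47  46  46  42  45  46  46  46  46  45  44  45  48  45  45  47
   50  54  66  87 105 115 122 123 123 126 125 127]]
```

```bash
python3 -c "
from h import *
go(.565,.11,.30,67)"
```

```text
t 1.45 pos [ 0.5226 -0.2161  0.2224] psi 22.33 F [-0.8 -0.2 -0.6] gap 0.088 q [ 0.42  0.31 -0.17  1.81  0.06  1.03 -0.96] -> delta [ 163.1 -285.5  -77.8] yaw -0.78
```

>>> step_arm --steps '[{"delta_pos":[25,-43,-30],"yaw":-0.15},{"delta_pos":[53,-92,-60],"yaw":-0.3},{"delta_pos":[80,-140,-78],"yaw":-0.45},{"delta_pos":[110,-190,-78],"yaw":-0.6},{"delta_pos":[135,-235,-78],"yaw":-0.75}]'

```text
time_s: 2.08
eef_pos: [0.5588, 0.0529, 0.301]
tcp_rot: [[0.416, 0.909, 0.001], [0.909, -0.416, -0.001], [-0.001, 0.001, -1.0]]
force: [-0.5, 0.9, -0.7]
finger_gap: 0.0879
```

```bash
python3 -c "
from h import *
go(.565,.11,.30,67)"
```

```text
t 2.08 pos [0.5588 0.0529 0.301 ] psi 65.44 F [-0.5  0.9 -0.7] gap 0.0879 q [ 0.15  0.26 -0.43  1.71  0.12  1.2  -0.74] -> delta [ 54.5 -18.1   1. ] yaw -0.027
```

>>> step_arm --steps '[{"delta_pos":[40,-14,0],"yaw":0},{"delta_pos":[54,-18,1],"yaw":-0.03},{"delta_pos":[54,-18,1],"yaw":-0.03},{"delta_pos":[54,-18,1],"yaw":-0.03}]' --gripper 0.7

```text
time_s: 2.58
eef_pos: [0.5651, 0.1074, 0.2994]
tcp_rot: [[0.393, 0.919, -0.0], [0.919, -0.393, -0.001], [-0.001, 0.0, -1.0]]
force: [-0.1, -0.7, -0.3]
finger_gap: 0.0618
```

```bash
python3 - <<'E'
from h import *
go(.5955,.1895,.30,67)
i,p,d=grab('wrist'); np.savez('wrist2.npz',p=p,d=d,**i)
cv2.imwrite('pics/wrist2.png',cv2.convertScaleAbs(p,alpha=1.3,beta=0))
print(proj(i,[[.5957,.1895,.221],[.4863,.2015,.175]]))
E
```

```text
t 2.58 pos [0.5651 0.1074 0.2994] psi 66.85 F [-0.1 -0.7 -0.3] gap 0.0618 q [ 0.07  0.29 -0.46  1.68  0.14  1.21 -0.82] -> delta [87.5 -4.3 -0.7] yaw -0.003
[[315.43266745 102.9444194 ]
 [213.28013717 138.39394448]]
```

View pics/wrist2.png

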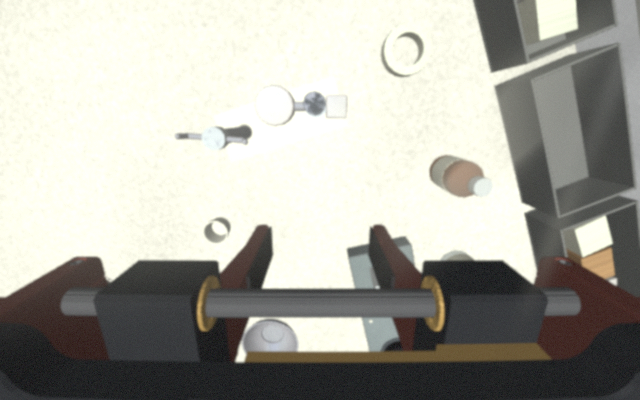

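The wrist picture shows the lamp top at (316,103), within 1 px of the prediction. Its head lies along the jaw axis at (276,105), and the hanger bar at (178–245,137) is clear of it.

>>> step_arm --steps '[{"delta_pos":[50,-2,0],"yaw":0},{"delta_pos":[87.5,-4.3,0],"yaw":0},{"delta_pos":[87.5,-4.3,0],"yaw":0},{"delta_pos":[87.5,-4.3,30],"yaw":0},{"delta_pos":[87.5,-4.3,60],"yaw":0}]'

```text
time_s: 3.25
eef_pos: [0.5955, 0.1899, 0.2392]
tcp_rot: [[0.392, 0.92, 0.001], [0.92, -0.392, -0.001], [-0.001, 0.001, -1.0]]
force: [0.4, 0.3, -1.0]
finger_gap: 0.0611
```

```bash
python3 -c "
from h import *
go(.5955,.1895,.177,67)"
```

```text
t 3.25 pos [0.5955 0.1899 0.2392] psi 66.9 F [ 0.4  0.3 -1. ] gap 0.0611 q [-0.06  0.42 -0.47  1.64  0.21  1.13 -0.99] -> delta [-0.3  0.1 62.2] yaw -0.002
```

>>> step_arm --steps '[{"delta_pos":[0,0,30],"yaw":0},{"delta_pos":[0,0,55],"yaw":0},{"delta_pos":[0,0,62],"yaw":0},{"delta_pos":[0,0,62],"yaw":0}]'

```text
time_s: 3.75
eef_pos: [0.5952, 0.1914, 0.1779]
tcp_rot: [[0.391, 0.92, 0.0], [0.92, -0.391, -0.001], [-0.001, 0.0, -1.0]]
force: [-0.2, 0.1, 0.3]
finger_gap: 0.0615
```

>>> step_arm --steps '[{"delta_pos":[0,0,0],"yaw":0},{"delta_pos":[0,0,0],"yaw":0},{"delta_pos":[0,0,0],"yaw":0},{"delta_pos":[0,0,0],"yaw":0},{"delta_pos":[0,0,0],"yaw":0}]' --gripper 0 --squeeze 45

```text
time_s: 4.38
eef_pos: [0.5952, 0.1926, 0.1777]
tcp_rot: [[0.389, 0.921, 0.001], [0.921, -0.389, -0.0], [0.0, 0.001, -1.0]]
force: [0.9, -0.3, -0.1]
finger_gap: 0.0173
```

>>> step_arm --steps '[{"delta_pos":[0,0,0],"yaw":0},{"delta_pos":[0,0,-5],"yaw":0},{"delta_pos":[0,0,-15],"yaw":0},{"delta_pos":[0,0,-25],"yaw":0},{"delta_pos":[0,0,-35],"yaw":0}]'

```text
time_s: 5.0
eef_pos: [0.5946, 0.1928, 0.2135]
tcp_rot: [[0.389, 0.921, -0.0], [0.921, -0.389, 0.0], [-0.0, -0.0, -1.0]]
force: [0.2, -0.3, -4.9]
finger_gap: 0.0172
```

>>> step_arm --steps '[{"delta_pos":[0,0,-20],"yaw":0},{"delta_pos":[0,0,-45],"yaw":0},{"delta_pos":[0,0,-70],"yaw":0},{"delta_pos":[0,0,-92],"yaw":0},{"delta_pos":[0,0,-95],"yaw":0}]'

```text
time_s: 5.62
eef_pos: [0.5955, 0.1934, 0.3104]
tcp_rot: [[0.389, 0.921, 0.004], [0.921, -0.389, 0.002], [0.003, 0.003, -1.0]]
force: [0.1, 0.2, -5.1]
finger_gap: 0.0177
```

```bash
python3 - <<'E'
from h import *
go(.593,-.1095,.308,67)
i,p,d=grab('wrist'); np.savez('wrist3.npz',p=p,d=d,**i)
cv2.imwrite('pics/wrist3.png',p)
E
```

```text
t 5.62 pos [0.5955 0.1934 0.3104] psi 67.09 F [ 0.1  0.2 -5.1] gap 0.0177 q [-0.05  0.37 -0.48  1.55  0.18  1.26 -0.96] -> delta [-280.   115.6    2. ] yaw 0.002
```

>>> step_arm --steps '[{"delta_pos":[-25,10,0],"yaw":0},{"delta_pos":[-65,27,0],"yaw":0},{"delta_pos":[-105,43,0],"yaw":0},{"delta_pos":[-145,60,0],"yaw":0},{"delta_pos":[-180,74,0],"yaw":0}]'

```text
time_s: 6.3
eef_pos: [0.5921, -0.0039, 0.3066]
tcp_rot: [[0.39, 0.921, -0.002], [0.921, -0.39, -0.0], [-0.001, -0.002, -1.0]]
force: [0.0, -0.5, -4.7]
finger_gap: 0.0175
```

>>> step_arm --steps '[{"delta_pos":[-35,15,0],"yaw":0},{"delta_pos":[-70,29,0],"yaw":0},{"delta_pos":[-95,39,0],"yaw":0},{"delta_pos":[-99,41,2],"yaw":0},{"delta_pos":[-99,41,2],"yaw":0}]'

```text
time_s: 6.92
eef_pos: [0.5917, -0.1082, 0.3048]
tcp_rot: [[0.389, 0.921, -0.002], [0.921, -0.389, 0.001], [0.0, -0.002, -1.0]]
force: [-0.9, 0.8, -4.6]
finger_gap: 0.0174
```

```bash
python3 - <<'E'
from h import *
go(.593,-.1095,.308,67)
out=[]
for n in('scene','side'):
    i,p,d=grab(n); np.savez(n+'4.npz',p=p,d=d,**i)
    uv=proj(i,[[.593,-.1095,.138],[.593,-.1095,.24],[.593,-.1095,.351]]); print(n,uv.round(1).tolist())
    u,v=uv[1].astype(int); c=p[max(0,v-70):v+70,u-60:u+60]
    out.append(cv2.resize(c,(480,560),interpolation=cv2.INTER_CUBIC)); print(u-60,v-70,c.shape)
cv2.imwrite('pics/chk4.png',cv2.convertScaleAbs(np.hstack(out)[:, :800+160],alpha=1.6))
im=cv2.imread('pics/chk4.png'); cv2.imwrite('pics/chk4.png',cv2.resize(im,(800,467)))
E
```

```text
t 6.92 pos [ 0.5917 -0.1082  0.3048] psi 67.11 F [-0.9  0.8 -4.6] gap 0.0174 q [ 0.36  0.32 -0.37  1.62  0.12  1.23 -0.43] -> delta [-0.7  1.7 -3.2] yaw 0.002
scene [[245.2, 202.9], [235.4, 165.6], [221.1, 111.3]]
175 95 (140, 120, 3)
side [[306.8, 161.4], [306.6, 121.8], [306.4, 73.9]]
246 51 (140, 120, 3)
```

View pics/chk4.png

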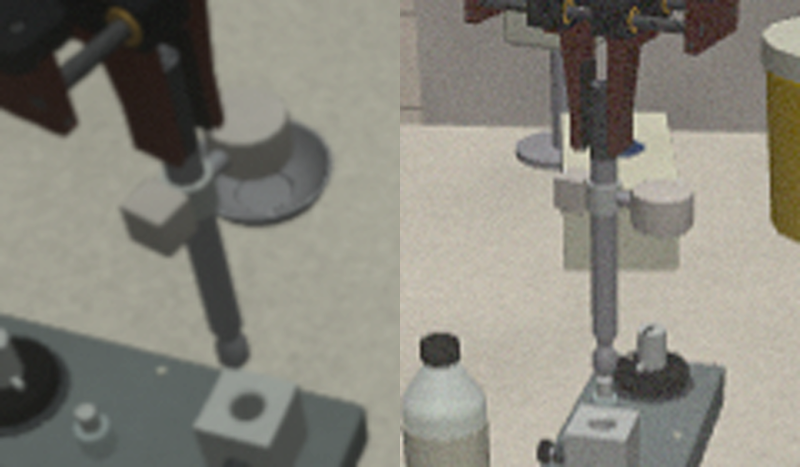

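The crops show the rod hanging nearly upright over the bore: foot at scene (245,205), rod at side column ≈307. Next I'll measure the rod axis against the bore in the same pictures.

```bash
cat > rod.py <<'E'
from fine import *
def rod(i,p,x,y,zs):
    g=cv2.GaussianBlur(cv2.cvtColor(p,cv2.COLOR_BGR2GRAY),(3,3),0).astype(float); out=[]
    for z in zs:
        a,b=proj(i,[[x,y,z],[x,y,z+.01]]); t=(b-a)/np.linalg.norm(b-a); n=np.array([-t[1],t[0]])
        s=np.arange(-16,16.1,.25); q=a+s[:,None]*n
        w=cv2.remap(g.astype(np.float32),q[:,0].astype(np.float32)[None],q[:,1].astype(np.float32)[None],cv2.INTER_LINEAR)[0]
        gr=np.gradient(w); l=s[np.argmin(np.where(s<1,gr,0))]; r=s[np.argmax(np.where(s>-1,gr,0))]
        mm=np.linalg.norm(proj(i,[[x,y,z]])-proj(i,[[x+.001,y,z]])),np.linalg.norm(proj(i,[[x,y,z]])-proj(i,[[x,y+.001,z]]))
        out.append((l,r)); print(f' z{z:.3f} edges {l:.2f} {r:.2f} mid {(l+r)/2:.2f}px n {n.round(2)} px/mm x{mm[0]:.2f} y{mm[1]:.2f}')
E
python3 - <<'E'
from rod import *
for n in('scene','side'):
    z=dict(np.load(n+'4.npz')); print(n)
    uv=proj(z,[[.593,-.1095,.095]])[0]
    bore(z,z['p'],uv[0],uv[1],30)
    rod(z,z['p'],.593,-.1095,np.arange(.175,.25,.01))
E
```

```text
scene
t 75.0 block [247.5 207. ] [42. 59.]
 block-> [[ 0.5723 -0.1166  0.095 ]]
 bore [248.7 216.5] [ 9.2 12.2] [[ 0.5941 -0.1092  0.095 ]]
 z0.175 edges -4.75 4.75 mid 0.00px n [ 0.97 -0.25] px/mm x0.47 y0.56
 z0.185 edges -4.75 4.75 mid 0.00px n [ 0.97 -0.25] px/mm x0.47 y0.57
 z0.195 edges -4.75 5.00 mid 0.12px n [ 0.97 -0.25] px/mm x0.47 y0.58
 z0.205 edges -5.00 5.50 mid 0.25px n [ 0.97 -0.25] px/mm x0.48 y0.58
 z0.215 edges -5.50 5.75 mid 0.12px n [ 0.97 -0.25] px/mm x0.48 y0.59
 z0.225 edges -5.50 5.50 mid 0.00px n [ 0.97 -0.25] px/mm x0.48 y0.60
 z0.235 edges -5.75 5.75 mid 0.00px n [ 0.97 -0.25] px/mm x0.48 y0.61
 z0.245 edges -16.00 5.50 mid -5.25px n [ 0.97 -0.25] px/mm x0.49 y0.61
side
t 91.0 block [290.  175.5] [59. 28.]
 block-> [[ 0.6352 -0.1144  0.095 ]]
 z0.175 edges -3.50 3.50 mid 0.00px n [ 1.   -0.01] px/mm x0.42 y0.19
 z0.185 edges -4.50 3.50 mid -0.50px n [ 1.   -0.01] px/mm x0.42 y0.18
 z0.195 edges -4.25 3.75 mid -0.25px n [ 1.   -0.01] px/mm x0.43 y0.18
 z0.205 edges -4.25 3.75 mid -0.25px n [ 1.   -0.01] px/mm x0.43 y0.18
 z0.215 edges -4.25 3.75 mid -0.25px n [ 1.   -0.01] px/mm x0.43 y0.18
 z0.225 edges -12.25 3.75 mid -4.25px n [ 1.   -0.01] px/mm x0.43 y0.18
 z0.235 edges -12.25 3.75 mid -4.25px n [ 1.   -0.01] px/mm x0.43 y0.17
 z0.245 edges -4.25 3.75 mid -0.25px n [ 1.   -0.01] px/mm x0.44 y0.17
```

>>> step_arm --steps '[{"delta_pos":[0,0,10],"yaw":0},{"delta_pos":[0,0,20],"yaw":0},{"delta_pos":[0,0,30],"yaw":0},{"delta_pos":[0,0,36],"yaw":0},{"delta_pos":[0,0,40],"yaw":0}]'

```text
time_s: 7.65
eef_pos: [0.5921, -0.1091, 0.2651]
tcp_rot: [[0.389, 0.921, -0.0], [0.921, -0.389, 0.0], [-0.0, -0.0, -1.0]]
force: [-0.1, 1.0, -3.9]
finger_gap: 0.0178
```

>>> step_arm --steps '[{"delta_pos":[0,0,3],"yaw":0},{"delta_pos":[0,0,6],"yaw":0},{"delta_pos":[0,0,9],"yaw":0},{"delta_pos":[0,0,12],"yaw":0},{"delta_pos":[0,0,12],"yaw":0}]'

```text
time_s: 8.28
eef_pos: [0.5925, -0.1088, 0.2535]
tcp_rot: [[0.389, 0.921, 0.001], [0.921, -0.389, 0.0], [0.001, 0.0, -1.0]]
force: [1.3, -0.0, -5.2]
finger_gap: 0.0171
```

>>> step_arm --steps '[{"delta_pos":[0,0,5],"yaw":0},{"delta_pos":[0,0,10],"yaw":0},{"delta_pos":[0,0,15],"yaw":0},{"delta_pos":[0,0,20],"yaw":0}]'

```text
time_s: 8.78
eef_pos: [0.5925, -0.1089, 0.2336]
tcp_rot: [[0.389, 0.921, 0.001], [0.921, -0.389, 0.0], [0.0, 0.001, -1.0]]
force: [1.2, 1.5, 2.3]
finger_gap: 0.0177
```

>>> step_arm --steps '[{"delta_pos":[0,0,4],"yaw":0},{"delta_pos":[0,0,8],"yaw":0},{"delta_pos":[0,0,12],"yaw":0}]'

```text
time_s: 9.15
eef_pos: [0.5926, -0.1088, 0.2218]
tcp_rot: [[0.389, 0.921, 0.001], [0.921, -0.389, 0.0], [0.001, 0.001, -1.0]]
force: [2.2, 2.0, 1.4]
finger_gap: 0.0177
```

>>> step_arm --steps '[{"delta_pos":[0,0,3],"yaw":0},{"delta_pos":[0,0,6],"yaw":0},{"delta_pos":[0,0,9],"yaw":0},{"delta_pos":[0,0,9],"yaw":0}]'

```text
time_s: 9.65
eef_pos: [0.5922, -0.109, 0.2119]
tcp_rot: [[0.389, 0.921, -0.0], [0.921, -0.389, 0.0], [0.0, -0.0, -1.0]]
force: [4.9, 2.2, -5.5]
finger_gap: 0.0173
```

>>> step_arm --steps '[{"delta_pos":[0,0,2],"yaw":0},{"delta_pos":[0,0,4],"yaw":0},{"delta_pos":[0,0,4],"yaw":0}]'

```text
time_s: 10.02
eef_pos: [0.5926, -0.1091, 0.2097]
tcp_rot: [[0.39, 0.921, 0.001], [0.921, -0.39, -0.0], [0.0, 0.001, -1.0]]
force: [2.4, 2.3, 3.5]
finger_gap: 0.0174
```

>>> step_arm --steps '[{"delta_pos":[0,0,1.5],"yaw":0},{"delta_pos":[0,0,2],"yaw":0},{"delta_pos":[0,0,2],"yaw":0}]'

```text
time_s: 10.4
eef_pos: [0.5932, -0.1091, 0.2096]
tcp_rot: [[0.39, 0.921, 0.003], [0.921, -0.39, -0.001], [0.0, 0.003, -1.0]]
force: [-0.3, 2.0, 16.1]
finger_gap: 0.0173
```

```bash
python3 - <<'E'
from rod import *
go(.5926,-.109,.2097,67)
for n in('scene','side'):
    i,p,d=grab(n); np.savez(n+'5.npz',p=p,d=d,**i)
    rod(i,p,.5935,-.1093,(.11,.12,.13,.14))
E
```

```text
t 10.4 pos [ 0.5932 -0.1091  0.2096] psi 67.06 F [-0.3  2.  16.1] gap 0.0173 q [ 0.35  0.4  -0.36  1.73  0.16  1.04 -0.46] -> delta [-0.1 -0.6 -0.1] yaw 0.001
 z0.110 edges -5.00 4.25 mid -0.38px n [ 0.97 -0.26] px/mm x0.45 y0.52
 z0.120 edges -5.00 3.75 mid -0.62px n [ 0.97 -0.26] px/mm x0.45 y0.53
 z0.130 edges -5.00 4.50 mid -0.25px n [ 0.97 -0.25] px/mm x0.45 y0.53
 z0.140 edges -15.25 4.50 mid -5.38px n [ 0.97 -0.25] px/mm x0.46 y0.54
 z0.110 edges -4.25 3.75 mid -0.25px n [ 1.   -0.01] px/mm x0.41 y0.20
 z0.120 edges -6.25 12.75 mid 3.25px n [ 1.   -0.01] px/mm x0.41 y0.20
 z0.130 edges -4.25 -0.75 mid -2.50px n [ 1.   -0.01] px/mm x0.41 y0.20
 z0.140 edges -4.25 9.75 mid 2.75px n [ 1.   -0.01] px/mm x0.42 y0.19
```

The wrist force rises with no further descent at the expected home height, so the rod is on the floor. I'll relieve the push, release and go up.

>>> step_arm --steps '[{"delta_pos":[0,0,-2],"yaw":0},{"delta_pos":[0,0,-2],"yaw":0}]'

```text
time_s: 10.75
eef_pos: [0.5927, -0.1091, 0.2097]
tcp_rot: [[0.39, 0.921, 0.002], [0.921, -0.39, -0.0], [0.0, 0.002, -1.0]]
force: [2.2, 3.8, 7.1]
finger_gap: 0.0172
```

>>> step_arm --steps '[{"delta_pos":[0,0,0],"yaw":0},{"delta_pos":[0,0,0],"yaw":0},{"delta_pos":[0,0,0],"yaw":0},{"delta_pos":[0,0,0],"yaw":0},{"delta_pos":[0,0,0],"yaw":0}]' --gripper 0.6

```text
time_s: 11.38
eef_pos: [0.592, -0.1092, 0.2085]
tcp_rot: [[0.389, 0.921, -0.0], [0.921, -0.389, -0.0], [-0.0, -0.0, -1.0]]
force: [0.2, 0.4, 0.0]
finger_gap: 0.0529
```

>>> step_arm --steps '[{"delta_pos":[0,0,-15],"yaw":0},{"delta_pos":[0,0,-40],"yaw":0},{"delta_pos":[0,0,-70],"yaw":0},{"delta_pos":[0,0,-90],"yaw":0},{"delta_pos":[0,0,-90],"yaw":0}]'

```text
time_s: 12.0
eef_pos: [0.5933, -0.109, 0.3013]
tcp_rot: [[0.389, 0.921, 0.005], [0.921, -0.389, -0.001], [0.001, 0.004, -1.0]]
force: [-0.6, -0.3, -0.5]
finger_gap: 0.0527
```

```bash
python3 - <<'E'
from h import *
# target: viewpoint behind knob along tool x (psi 67)
P=np.array([.5634,-.277])-.075*np.array([np.cos(np.radians(67)),np.sin(np.radians(67))]); print(P)
go(P[0],P[1],.30,67)
out=[]
for n in('scene','side'):
    i,p,d=grab(n); np.savez(n+'6.npz',p=p,d=d,**i)
    u,v=proj(i,[[.5935,-.1093,.17]])[0].astype(int); c=p[max(0,v-60):v+60,u-60:u+60]
    out.append(cv2.resize(c,(400,400),interpolation=cv2.INTER_CUBIC)); 
    print(n,u-60,v-60,'top pred',proj(i,[[.5935,-.1093,.253]]).round(1))
cv2.imwrite('pics/chk6.png',cv2.convertScaleAbs(np.hstack(out),alpha=1.6))
E
```

```text
[ 0.53409517 -0.34603786]
t 12.0 pos [ 0.5933 -0.109   0.3013] psi 67.08 F [-0.6 -0.3 -0.5] gap 0.0527 q [ 0.36  0.32 -0.37  1.62  0.12  1.22 -0.43] -> delta [-241.4   37.7    1.2] yaw 0.001
scene 182 132 top pred [[234.  160.3]]
side 246 89 top pred [[306.4 116.5]]
```

View pics/chk6.png

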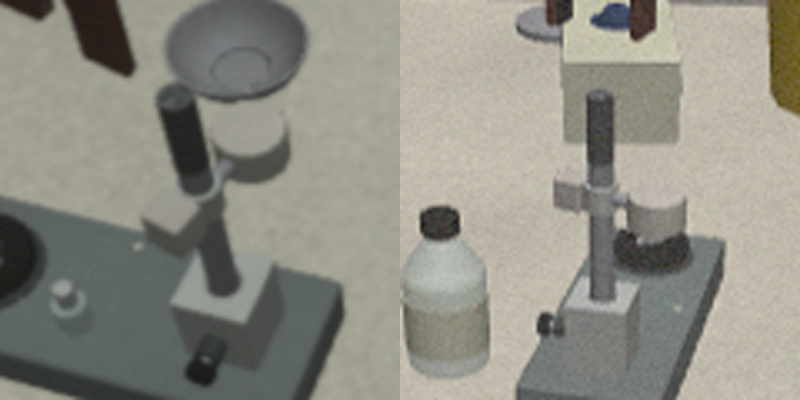

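The picture shows the lamp standing upright in the holder. Its top is at scene (234.5,160.5) and side (306,118), matching the fully-home prediction within 1–2 px. Now the knob.

>>> step_arm --steps '[{"delta_pos":[-50,8,0],"yaw":-0.1},{"delta_pos":[-100,16,0],"yaw":-0.2},{"delta_pos":[-150,24,0],"yaw":-0.3},{"delta_pos":[-195,30,0],"yaw":-0.4},{"delta_pos":[-230,20,0],"yaw":-0.4}]'

```text
time_s: 12.72
eef_pos: [0.5197, -0.3308, 0.2969]
tcp_rot: [[0.001, 1.0, -0.002], [1.0, -0.001, 0.001], [0.001, -0.002, -1.0]]
force: [-0.3, 0.1, -1.8]
finger_gap: 0.0529
```

```bash
python3 -c "
from h import *
go(.5634,-.352,.20,90)"
```

```text
t 12.72 pos [ 0.5197 -0.3308  0.2969] psi 89.97 F [-0.3  0.1 -1.8] gap 0.0529 q [ 0.72  0.35 -0.33  1.59  0.12  1.23  0.36] -> delta [-21.2  43.9  96.8] yaw -0.001
```

>>> step_arm --steps '[{"delta_pos":[-15,30,40],"yaw":0},{"delta_pos":[-21,44,80],"yaw":0},{"delta_pos":[-21,44,97],"yaw":0},{"delta_pos":[-21,44,97],"yaw":0}]'

```text
time_s: 13.22
eef_pos: [0.5637, -0.3489, 0.2001]
tcp_rot: [[-0.0, 1.0, -0.003], [1.0, 0.0, 0.002], [0.002, -0.003, -1.0]]
force: [-0.4, 0.3, -0.1]
finger_gap: 0.0531
```

```bash
python3 - <<'E'
from fine import *
go(.5634,-.277,.20,90)
i,p,d=grab('wrist'); np.savez('wrist7.npz',p=p,d=d,**i)
u,v=proj(i,[[.5634,-.277,.0915]])[0]; print(u,v); knob(i,p,u,v,30)
x0,y0=int(u)-70,max(0,int(v)-50); c=p[y0:y0+100,x0:x0+140]; print(x0,y0)
cv2.imwrite('pics/knob7.png',cv2.resize(c,(784,560),interpolation=cv2.INTER_CUBIC))
E
```

```text
t 13.22 pos [ 0.5637 -0.3489  0.2001] psi 90.02 F [-0.4  0.3 -0.1] gap 0.0531 q [ 0.69  0.5  -0.32  1.59  0.17  1.09  0.32] -> delta [71.9 -0.3  0.3] yaw 0.0
320.32781975683884 122.21763724071201
 knob 110 [322.5 119.5] 16.5 [[ 0.5655 -0.2745  0.0915]]
 knob 125 [323. 120.] 16.1 [[ 0.5659 -0.275   0.0915]]
 knob 140 [320.2 122.4] 12.6 [[ 0.5633 -0.2772  0.0915]]
 knob 155 [320.4 122.3] 12.1 [[ 0.5635 -0.2771  0.0915]]
250 72
```

View pics/knob7.png

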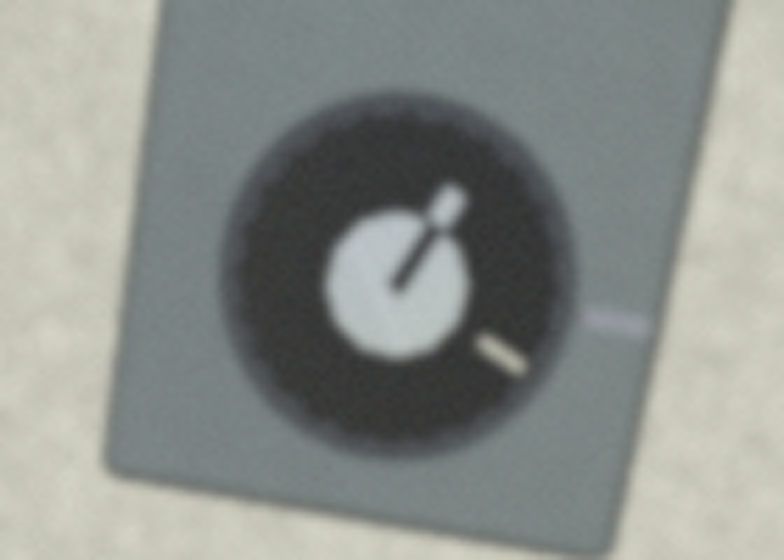

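The picture shows the knob centre at (398,285) in the crop, the pointer at about 55° above the image's right, and the mark at about −10.5°. The turn needed is about 65° clockwise (1.13 rad).

>>> step_arm --steps '[{"delta_pos":[50,0,0],"yaw":0},{"delta_pos":[72,0,10],"yaw":0},{"delta_pos":[72,0,40],"yaw":0},{"delta_pos":[72,0,70],"yaw":0},{"delta_pos":[72,0,90],"yaw":0}]'

```text
time_s: 13.9
eef_pos: [0.5647, -0.278, 0.111]
tcp_rot: [[-0.0, 1.0, -0.0], [1.0, 0.0, -0.001], [-0.001, -0.0, -1.0]]
force: [-0.6, -0.1, 0.3]
finger_gap: 0.0526
```

```bash
python3 -c "
from h import *
go(.5634,-.2771,.070,90)"
```

```text
t 13.9 pos [ 0.5647 -0.278   0.111 ] psi 90.0 F [-0.6 -0.1  0.3] gap 0.0526 q [ 0.59  0.54 -0.32  1.75  0.21  0.89  0.18] -> delta [ 1.  -1.3 41. ] yaw 0.0
```

>>> step_arm --steps '[{"delta_pos":[1,-1.3,15],"yaw":0},{"delta_pos":[1,-1.3,30],"yaw":0},{"delta_pos":[1,-1.3,39],"yaw":0},{"delta_pos":[1,-1.3,40],"yaw":0},{"delta_pos":[1,-1.3,40],"yaw":0}]'

```text
time_s: 14.52
eef_pos: [0.5641, -0.2768, 0.0721]
tcp_rot: [[-0.0, 1.0, 0.001], [1.0, 0.0, -0.0], [-0.0, 0.001, -1.0]]
force: [0.8, 0.8, -1.0]
finger_gap: 0.0528
```

>>> step_arm --steps '[{"delta_pos":[0,0,0],"yaw":0},{"delta_pos":[0,0,0],"yaw":0},{"delta_pos":[0,0,0],"yaw":0},{"delta_pos":[0,0,0],"yaw":0},{"delta_pos":[0,0,0],"yaw":0}]' --gripper 0 --squeeze 20

```text
time_s: 15.15
eef_pos: [0.5635, -0.2768, 0.0719]
tcp_rot: [[0.0, 1.0, -0.0], [1.0, -0.0, -0.0], [-0.0, -0.0, -1.0]]
force: [-2.0, -0.1, 3.0]
finger_gap: 0.0235
```

Gripped, with a gap of 23.5 mm on the 24 mm knob. Now the turn.

>>> step_arm --steps '[{"delta_pos":[0,0,0],"yaw":0.12},{"delta_pos":[0,0,0],"yaw":0.24},{"delta_pos":[0,0,0],"yaw":0.36},{"delta_pos":[0,0,0],"yaw":0.48},{"delta_pos":[0,0,0],"yaw":0.6}]'

```text
time_s: 15.78
eef_pos: [0.564, -0.2769, 0.0719]
tcp_rot: [[0.568, 0.823, 0.001], [0.823, -0.568, -0.0], [0.0, 0.001, -1.0]]
force: [0.0, -0.3, 1.5]
finger_gap: 0.0238
```

>>> step_arm --steps '[{"delta_pos":[0,0,0],"yaw":0.12},{"delta_pos":[0,0,0],"yaw":0.24},{"delta_pos":[0,0,0],"yaw":0.36},{"delta_pos":[0,0,0],"yaw":0.48},{"delta_pos":[0,0,0],"yaw":0.53}]'

```text
time_s: 16.4
eef_pos: [0.5643, -0.2773, 0.0718]
tcp_rot: [[0.905, 0.425, 0.001], [0.425, -0.905, -0.001], [0.001, 0.002, -1.0]]
force: [0.5, -1.7, 0.6]
finger_gap: 0.0237
```

>>> step_arm --steps '[{"delta_pos":[0,0,0],"yaw":0},{"delta_pos":[0,0,0],"yaw":0},{"delta_pos":[0,0,0],"yaw":0}]'

```text
time_s: 16.77
eef_pos: [0.5643, -0.2773, 0.0719]
tcp_rot: [[0.904, 0.427, 0.001], [0.427, -0.904, -0.001], [0.001, 0.001, -1.0]]
force: [1.7, -3.5, -0.7]
finger_gap: 0.0234
```

>>> step_arm --steps '[{"delta_pos":[0,0,0],"yaw":0},{"delta_pos":[0,0,0],"yaw":0},{"delta_pos":[0,0,0],"yaw":0},{"delta_pos":[0,0,0],"yaw":0},{"delta_pos":[0,0,0],"yaw":0}]' --gripper 0.6

```text
time_s: 17.4
eef_pos: [0.5637, -0.2766, 0.0716]
tcp_rot: [[0.904, 0.427, -0.0], [0.427, -0.904, 0.0], [-0.0, -0.0, -1.0]]
force: [-0.1, 0.4, 0.4]
finger_gap: 0.0529
```

>>> step_arm --steps '[{"delta_pos":[0,0,-15],"yaw":0},{"delta_pos":[0,0,-50],"yaw":0},{"delta_pos":[0,0,-90],"yaw":0},{"delta_pos":[0,0,-128],"yaw":0},{"delta_pos":[0,0,-128],"yaw":0}]'

```text
time_s: 18.02
eef_pos: [0.5659, -0.2777, 0.2044]
tcp_rot: [[0.904, 0.426, 0.007], [0.426, -0.905, -0.003], [0.005, 0.006, -1.0]]
force: [-0.2, -0.7, -0.1]
finger_gap: 0.0524
```

```bash
python3 -c "
from h import *
go(.5634,-.352,.20,90)"
```

```text
t 18.02 pos [ 0.5659 -0.2777  0.2044] psi 25.24 F [-0.2 -0.7 -0.1] gap 0.0524 q [ 0.38  0.42 -0.03  1.69  0.01  1.03 -0.78] -> delta [-34.   66.2   4.6] yaw -1.13
```

Turned by 65°. I'll return to the same viewpoint for an identical comparison.

>>> step_arm --steps '[{"delta_pos":[-15,25,4],"yaw":-0.18},{"delta_pos":[-34,66,4],"yaw":-0.36},{"delta_pos":[-34,66,4],"yaw":-0.54},{"delta_pos":[-34,66,4],"yaw":-0.72},{"delta_pos":[-34,66,4],"yaw":-0.9}]'

```text
time_s: 18.65
eef_pos: [0.5606, -0.3508, 0.195]
tcp_rot: [[0.222, 0.975, -0.001], [0.975, -0.222, 0.001], [0.0, -0.001, -1.0]]
force: [0.3, 0.2, -0.4]
finger_gap: 0.0526
```

>>> step_arm --steps '[{"delta_pos":[0,0,0],"yaw":-0.15},{"delta_pos":[0,0,0],"yaw":-0.23},{"delta_pos":[0,0,0],"yaw":-0.23}]'

```text
time_s: 19.02
eef_pos: [0.5606, -0.3508, 0.1952]
tcp_rot: [[0.001, 1.0, -0.001], [1.0, -0.001, 0.001], [0.001, -0.001, -1.0]]
force: [-0.3, -1.1, 0.4]
finger_gap: 0.053
```

```bash
python3 - <<'E'
from fine import *
go(.5634,-.352,.20,90)
i,p,d=grab('wrist'); np.savez('wrist8.npz',p=p,d=d,**i)
u,v=proj(i,[[.5634,-.277,.0915]])[0]
x0,y0=int(u)-70,max(0,int(v)-50); c=p[y0:y0+100,x0:x0+140]; print(x0,y0)
a=cv2.resize(c,(784,560),interpolation=cv2.INTER_CUBIC); cv2.imwrite('pics/knob8.png',a)
def rm(i,p):  # bright ring mark on ring: position on ring-top plane
    uv=proj(i,[[.5634,-.277,.0575]])[0]; yy,xx=np.mgrid[:400,:640]
    W=onz(i,np.c_[xx.ravel(),yy.ravel()],.0575).reshape(400,640,3); r=np.hypot(W[...,0]-.5634,W[...,1]+.277)
    g=cv2.cvtColor(p,cv2.COLOR_BGR2GRAY); m=(r>.0225)&(r<.0285)&(g>110); return W[m].mean(0).round(4),m.sum()
z=dict(np.load('wrist7.npz')); print(rm(z,z['p']),rm(i,p))
E
```

```text
t 19.02 pos [ 0.5606 -0.3508  0.1952] psi 89.95 F [-0.3 -1.1  0.4] gap 0.053 q [ 0.64  0.49 -0.25  1.6   0.13  1.06  0.36] -> delta [-1.2  2.8 -4.8] yaw -0.001
253 70
(array([ 0.5844, -0.2913,  0.0575]), np.int64(20)) (array([ 0.5843, -0.2914,  0.0575]), np.int64(19))
```

View pics/knob8.png

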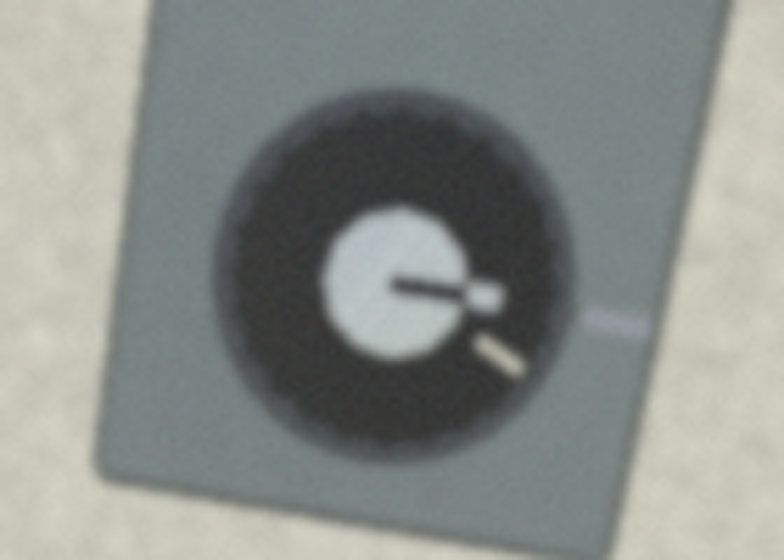

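The crop shows the pointer at about −8.5° and the mark at about −10°. The ring mark moved only 0.1 mm. One last lamp check, then I hand in.

```bash
python3 - <<'E'
from h import *
for n in('scene','side'):
    i,p,d=grab(n); z=dict(np.load(n+'6.npz')); z0=dict(np.load(n+'0.npz'))
    u,v=proj(i,[[.5935,-.1093,.2]])[0].astype(int); f=lambda a:a[v-45:v+50,u-20:u+20]
    print(n,'lamp diff vs released',cv2.absdiff(f(p),f(z['p'])).mean().round(2))
    for k,X in dict(hanger=[.486,.2,.12],bottle_a=[.72,-.16,.07],bottle_b=[.755,.016,.07],dish=[.374,-.167,.02],cup=[.366,.076,.015],vial=[.6,-.206,.06]).items():
        a,b=proj(i,[X])[0].astype(int); g=lambda q:q[b-12:b+12,a-12:a+12]; print('  ',k,cv2.absdiff(g(p),g(z0['p'])).mean().round(1),end='')
    print()
s=robot.observe(); print(s['time_s'],s['eef_pos'],s['force'])
robot.close_job()
E
```

```text
scene lamp diff vs released 4.95
   hanger 3.6   bottle_a 1.5   bottle_b 1.1   dish 4.8   cup 1.6   vial 1.1
side lamp diff vs released 5.28
   hanger 2.5   bottle_a 2.4   bottle_b 3.3   dish 2.5   cup 2.4   vial 9.3
19.175 [ 0.56093269 -0.35081017  0.19543143] [0.2776323  0.0350659  0.22513595]
the job is handed in; nothing more can be done
```

The job is handed in at 19.2 s of the 61 s allowed. I took the lamp from the rack and lowered it into the holder past the plunger until it stopped on the bore floor. I then let it go and turned the inner knob about 65° clockwise by its own cylinder.

**Lamp:**
- The arm met about 7 N of resistance on the way down, consistent with riding the plunger. It then stopped at the expected fully-home height with the wrist force up to 16 N.
- After release, the rod stood upright, with its top within 2 px of the fully-home prediction in both the scene and side cameras.
- The plunger's snap into the groove was not measured directly; I infer it from the force and the height.

**Knob and ring:**
- The pointer stands about 2° from the raised mark, against an allowance of about 10°.
- The ring mark moved 0.1 mm.

**End state:** the gripper hovered clear above the counter, with the measured force under 0.4 N.

**Checks that disagreed or were left open:**
- My first reading of the pointer angle was about 10° off. I replaced it with the closer look from above before turning.
- In the last picture comparison, the lamp area differed slightly (about 5 grey levels) from just after release. The vial area differed by 9 in the side view and 1 in the scene view. I put both down to the lamp and arm standing in view, and did not check further.
- The tape roll was not in that comparison; the arm did not go near it.

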